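Scrub out the mixing beakers and stow them in the latched case

TASK

Scrub out the two or three mixing beakers with the long brush from its pot, palest first so that no colour is carried over (white, then yellow, then red): in each push the bristles down to the bottom, draw them up until the tip is just below the mouth, and push them down to the bottom again. Put the brush back upright in its pot, and only then swing the latch aside, open the case, stand all the beakers upright inside, shut the lid fully and swing the latch back straight across it. Leave the cast, the jar and the denture where they are.

Things in the scene. Friction and masses are not known exactly. Their poses are not given: they have to be found in the camera images.
- beaker_white_mid (a point): The white mixing beaker, open on top, 75 mm tall, 52 mm across the foot, 56 mm across the rim, wall 4 mm (inside 44 mm at the floor, 48 mm at the mouth), floor 5 mm thick, 0.12 kg, upright on the bench. May be absent. Point: on its axis half-way up, 37.5 mm above its underside; z is the axis, toward the mouth.
- beaker_yellow_mid (a point): The yellow mixing beaker, open on top, 75 mm tall, 52 mm across the foot, 56 mm across the rim, wall 4 mm (inside 44 mm at the floor, 48 mm at the mouth), floor 5 mm thick, 0.12 kg, upright on the bench. May be absent. Point: on its axis half-way up, 37.5 mm above its underside; z is the axis, toward the mouth.
- beaker_red_mid (a point): The red mixing beaker, open on top, 75 mm tall, 52 mm across the foot, 56 mm across the rim, wall 4 mm (inside 44 mm at the floor, 48 mm at the mouth), floor 5 mm thick, 0.12 kg, upright on the bench. May be absent. Point: on its axis half-way up, 37.5 mm above its underside; z is the axis, toward the mouth.
- brush_grip (a point): Long brush, 182 mm, 0.09 kg, upright in its pot: square black handle 20 x 20 x 78 mm, 9 mm stem, 58 mm of blue bristles below, 38 mm across (soft fringe; firm core 30 mm, flat at the tip). Point: centre of the handle, 143 mm above the tip, 148 mm above the bench when in the pot; z runs from tip to handle end, x and y square to the handle's flats.
- brush_tip (a point): the centre of the flat tip of the brush, at the lower end of the bristles, 143 mm from brush_grip along -z of the brush.
- pot_floor (a point): grey round pot, fixed to the bench, in which the brush stands: 80 mm tall, 49 mm outside, 41 mm inside, on a black foot 68 mm across. The point is the centre of its inner floor, 5 mm above the bench.
- case_floor (a point): Grey storage case, fixed, 155 mm (its x) by 220 mm (its y) outside, walls 5 mm, rim 87 mm above the bench, hinged 8 mm lid on top; 82 mm high inside, room for three beakers in a row along y. Point: centre of the inner floor, 5 mm above the bench; x points from the latch side (the front, to the robot's right) to the hinge side, z up.
- case_lid (a joint): angle of the case's lid, rad: 0 shut, 2.3 fully open. The hinge runs along the case's y at the rim on its +x side; the lid's latch-side edge rises and goes over. A stiff hinge: it stays where it is left (about 2 to 3 N at the handle). It cannot rise while the latch lies over it.
- lid_handle (a point): Orange lift handle: a round bar 14 mm thick sticking out 50 mm (to the case's +y, toward the robot) from the lid near its latch-side corner, parallel to the hinge, 91 mm above the bench when shut. Point: on the bar's axis, 28 mm out from the lid's edge. With free space round it, it can be pinched from above and turns between the fingers as the lid swings.
- lid_hinge (a point): the point about which lid_handle turns, 140 mm from it: on the hinge side, 28 mm out from the case's +y side, 4 mm above the hinge line.
- case_latch (a joint): angle of the latch lever, rad: 0 it lies straight across the lid (along the case's x), growing as it swings clockwise seen from above (to the case's -y, away from the robot); 1.8 is the end. The lid is clear of it above 1.45. It turns stiffly (about 1 N at the peg) and stays where it is left.
- latch_peg (a point): The latch is a steel bar 14 mm wide, 6 mm thick, 4 mm above the shut lid, turning about an upright pivot on a bracket in front of the case; near its free end stands a red upright peg, 13 mm thick, reaching from 105 to 137 mm above the bench. Point: on the peg's axis, 121 mm above the bench, 76 mm from the pivot.
- latch_pivot (a point): the point on the latch's upright pivot axis at the height of latch_peg (121 mm above the bench), 22 mm in front of the case.
- cast_white: white plaster cast of a jaw, 51 x 58 x 31 mm, loose, a bystander; origin under its centre.
- jar_white_lid: small jar with white lid, 58 mm across, 42 mm tall, loose, a bystander; origin under its centre.
- denture_pink: pink denture model, 44 x 52 x 23 mm, loose, a bystander; origin under its centre.

How it is judged:
By the outcome, as a careful person would: the job done as asked, in the order asked, and still so for the second after the job is handed in, with the robot touching nothing.
Of beaker_white, beaker_yellow, beaker_red only 2 to 3 are there at a start; the rules pass over those that are not, and their reading is None.
At some moment in a run one of beaker_white, beaker_yellow, beaker_red may be knocked a few centimetres aside while the robot is not near it.
It also fails if it takes over 210 s, if anything falls off the work surface, if the arm or the gripper's body presses on something with over 40 N, if the wrist force passes 120 N, or if a joint passes its speed limit or range.

ROBOT

A 6-joint arm with a two-finger parallel gripper is mounted at the origin on the work surface; the furniture and walls round the work are solid. World frame = base frame: x ahead of the robot, y to its left, z up, the work surface at z = 0. Lengths are in m, angles in rad, forces in N, time in s.
With the tool pointing down it reaches from about 0.3 to 0.85 m from the base axis. Payload 5.4 kg.
Tool frame: the origin (TCP) lies midway between the tips of the shut fingers; the grasp point (between the pads) lies robot.grip_depth behind it (robot.grip_depth is the distance from the TCP to the grasp point, in m); z points along the fingers, x is the direction in which the jaws open and shut, and the axes are right-handed (so a half turn about z gives the same grasp; the last joint's range is limited). The gripper opens to 85 mm and grips with 20 to 120 N. Pads are 22 mm wide; open, the fingers measure 114 mm over their backs; the gripper's body (76 mm by 85 mm) begins 54 mm behind the grasp point. The pads swing forward as they close: fully open they stand 13 mm farther back than shut.
Start: joints at [-1.49, 0.158, 1.597, -0, 1.386, -0.21], TCP at [0.165, -0.551, 0.231] pointing down, gripper open.
Joint ranges: [-2.91, 2.91], [-0.94, 2.29], [0.18, 2.7], [-1.29, 4.43], [0.17, 2.64], [-3, 3]. Speed limits (rad/s): [2.57, 2.57, 3.14, 3.14, 3.14, 3.14].

INTERFACE

Orientations are given as [roll, pitch, yaw] about the fixed x, y, z axes, in that order (R = Rz(yaw) Ry(pitch) Rx(roll)).
In Python, from rig import robot gives the robot as it stands. The module is installed in compiled form; this text tells all that it offers. Calls block until the motion is done:
- robot.reach(position, orientation): joint-space move of the TCP to a pose.
- robot.servo_line(position, velocity=0.15, ori=None, force_limit=None): straight line of the TCP; ori=None keeps the orientation; velocity is the mean speed in m/s. With force_limit (N) it stops when the force on the tool has changed by that much, and returns True; else False.
- robot.goto_joints(angles): joint-space move.
- robot.grip(opening, f_grip=None): opening from 0.0 (shut) to 1.0 (fully open); f_grip is the grip in N (None keeps the last); returns when the fingers have stopped.
- robot.pause(seconds).
- robot.solve_ik(position, orientation): joint angles nearest the present ones, or None.
- robot.observe(): the state.
- robot.read_camera(name): name is "scene" or "top" or "wrist"; returns a dict with "image" (420x560x3 uint8, blue, green, red), "depth" (420x560 float32, m along the optical axis (not along the pixel's ray), 0 where there is no reading), "vfov" (degrees; the focal length in pixels is half the picture's height over the tangent of half this angle, whatever the lens; pixels are square), "cx", "cy" (the principal point, pixels), "world_from_camera" (4x4, takes a point from camera to world coordinates). Camera axes: x right, y up, looking along -z (the intrinsics and any distortion apply to the point x, -y, -z); pixel columns grow to the right and rows downward; lengths in m; the calibration is good to about 2 mm. The wrist camera is an equidistant fisheye: a pixel r from the principal point sees the ray r / f radians off the axis. A picture is of the moment at which its call begins.
A pose or a line that the arm cannot do raises robot.IKError and nothing moves.
- robot.close_job(): hands the job in, once; it reports no verdict.
The state is a dict: "t": time; "joints": joint angles; "dq": joint speeds; "tau": joint torques, N m; "tcp_pos": TCP position; "orientation": TCP orientation; "contact_force": force on the tool from outside, world axes, zero at the start; "torque": the same for the moment, N m; "finger_gap": opening from 0.0 (shut) to 1.0 (fully open).
Only numpy, scipy, OpenCV 4.12 (cv2) and the standard library are available. Lean on these libraries where they do the work, as an engineer would, in place of code of your own. Each camera call takes 0.05 s, during which the arm holds its last target.

## Working session

There is one attempt and no reset: what is moved stays moved. The work goes in short steps, each a Python script; the robot and the scene stay as the last script left them, time stands still between calls to the robot, and variables do not carry over. Pictures are saved under pics/ and viewed, and the job is handed in when it is done.

```bash
ls; mkdir -p pics
python3 - <<'E'
from rig import robot
import cv2
o=robot.observe(); print({k:o[k] for k in o}); print(robot.grip_depth)
for n in ["scene","top","wrist"]:
    c=robot.read_camera(n); cv2.imwrite(f"pics/{n}0.png",c["image"]); print(n,c["vfov"],c["cx"],c["cy"],c["world_from_camera"].round(4).tolist())
E
```

```text
pics
{'t': 0.0, 'joints': array([-1.49010774e+00,  1.59038433e-01,  1.59821722e+00, -1.06606788e-05,
        1.38621880e+00, -2.10109075e-01]), 'dq': array([ 0.00056317, -0.00074566,  0.00129691, -0.00145181, -0.00010974,
        0.00153938]), 'tau': array([-2.03903088e-03, -3.96001232e+01, -3.31435704e+01, -4.28809599e-04,
        8.31356621e-03,  9.61091388e-06]), 'tcp_pos': array([ 0.1647843 , -0.55025779,  0.23033039]), 'orientation': array([-3.14121042e+00,  1.84259810e-03, -1.27999634e+00]), 'contact_force': array([0.06010438, 0.68499148, 0.38699558]), 'torque': array([-0.0192822 , -0.02087923,  0.09184747]), 'finger_gap': 1.0014653954392205}
0.0187
scene 51.639788280408695 280.0933700884926 213.88859548630057 [[0.9628, 0.2213, -0.1552, 0.3853], [-0.2701, 0.8112, -0.5187, -0.6096], [0.0111, 0.5413, 0.8408, 0.9091], [0.0, 0.0, 0.0, 1.0]]
top 55.13830320993196 285.5429738558772 216.97437856975023 [[-0.0087, 0.9904, -0.1381, 0.4048], [-1.0, -0.0089, -0.0011, -0.1264], [-0.0023, 0.1381, 0.9904, 0.9754], [0.0, 0.0, 0.0, 1.0]]
wrist 65.70646984690485 277.8180318100309 206.81970155242777 [[0.2865, 0.9136, 0.2885, 0.2394], [-0.9581, 0.2738, 0.0844, -0.528], [-0.0019, -0.3006, 0.9538, 0.3739], [0.0, 0.0, 0.0, 1.0]]
```

View pics/scene0.png

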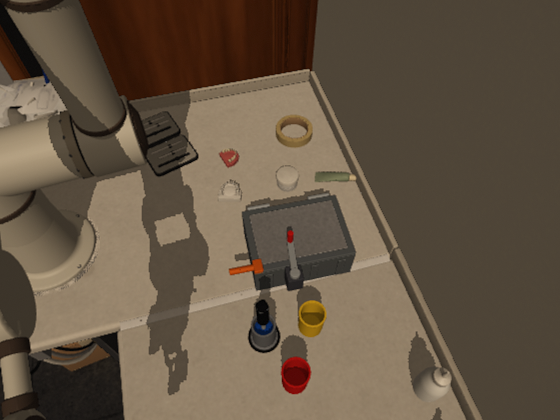

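View pics/top0.png

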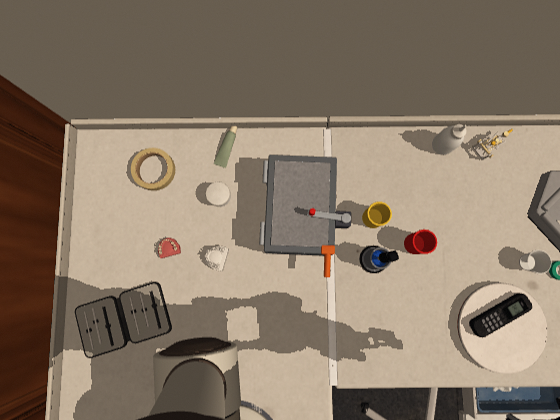

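View pics/wrist0.png

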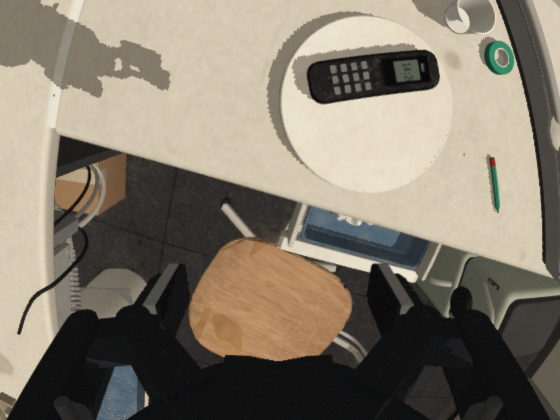

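The scene and top views show the case (top ~300,205) with latch and peg at (312,212), the orange handle (328,260), yellow (377,214), red (424,241) and the brush pot (377,258). A white cup at top (528,262) may or may not be the white beaker. Next I'll measure it and look closer.

```bash
cat > h.py <<'E'
from rig import robot
import numpy as np, cv2
from math import *
def cam(n,save=None):
    c=robot.read_camera(n)
    if save: cv2.imwrite(f"pics/{save}.png",c["image"])
    c["f"]=210/tan(radians(c["vfov"])/2); c["n"]=n
    return c
def rays(c,u,v):
    u=np.asarray(u,float);v=np.asarray(v,float)
    x=(u-c["cx"])/c["f"]; y=(v-c["cy"])/c["f"]
    if c["n"]=="wrist":
        r=np.hypot(x,y)+1e-9; k=np.tan(np.minimum(r,1.5))/r; x=x*k;y=y*k
    return np.stack([x,-y,-np.ones_like(x)],-1)
def pts(c,u,v):
    d=c["depth"][np.asarray(v,int),np.asarray(u,int)]
    p=rays(c,u,v)*d[...,None]
    T=c["world_from_camera"]
    return p@T[:3,:3].T+T[:3,3],d
def plane(c,u,v,z):
    T=c["world_from_camera"]; r=rays(c,u,v)@T[:3,:3].T
    return T[:3,3]+r*((z-T[2,3])/r[...,2])[...,None]
def cloud(c):
    v,u=np.mgrid[0:420,0:560]
    P,d=pts(c,u,v)
    P[d<=0]=np.nan
    return P
def masks(img):
    h=cv2.cvtColor(img,cv2.COLOR_BGR2HSV).astype(int); H,S,V=h[...,0],h[...,1],h[...,2]
    return dict(red=((H<5)|(H>174))&(S>170)&(V>70),yellow=(H>20)&(H<32)&(S>150)&(V>80),orange=(H>5)&(H<16)&(S>190)&(V>100),
      blue=(H>105)&(H<125)&(S>130)&(V>50))
E
python3 - <<'E'
from h import *
for n in ["scene","top"]:
    c=cam(n); P=cloud(c); M=masks(c["image"])
    print(n,c["f"])
    for k,m in M.items():
        nn,l,s,ce=cv2.connectedComponentsWithStats(m.astype(np.uint8))
        for i in range(1,nn):
            if s[i,4]<15: continue
            q=P[l==i]; q=q[~np.isnan(q[:,0])]
            print(k,s[i].tolist(),ce[i].round(1),"lo",np.percentile(q,2,axis=0).round(4),"hi",np.percentile(q,98,axis=0).round(4))
    if n=="top":
        for (u,v) in [(528,255),(528,262),(535,262),(520,262),(450,350),(377,258),(392,257),(300,205)]:
            print(u,v,P[v,u].round(4))
        cv2.imwrite("pics/topzoom.png",cv2.resize(c["image"][120:300,230:430],None,fx=4,fy=3.3))
        cv2.imwrite("pics/cupzoom.png",cv2.resize(c["image"][230:290,490:560],None,fx=8,fy=8))
E
```

```text
scene 434.02121058770217
red [287, 230, 7, 13, 69] [289.6 235.8] lo [ 0.5301 -0.1892  0.0967] hi [ 0.5398 -0.161   0.1402]
red [281, 357, 30, 37, 829] [294.9 374.5] lo [ 0.4483 -0.4628  0.0027] hi [ 0.4973 -0.4126  0.077 ]
yellow [299, 301, 27, 36, 645] [310.8 317.8] lo [ 0.5124 -0.364   0.0041] hi [ 0.5615 -0.3144  0.0771]
orange [229, 259, 34, 16, 271] [248.6 267.7] lo [ 0.3982 -0.2314  0.0886] hi [ 0.4637 -0.2047  0.101 ]
blue [44, 73, 4, 10, 19] [45.6 78. ] lo [0.0831 0.3156 0.2146] hi [0.0888 0.3258 0.2335]
blue [255, 321, 18, 14, 112] [263.3 327.6] lo [ 0.422  -0.3497  0.0597] hi [ 0.4541 -0.324   0.0671]
top 402.22025345930757
red [309, 208, 6, 7, 33] [311.7 211.4] lo [ 0.5299 -0.186   0.1142] hi [ 0.5391 -0.1757  0.1387]
red [404, 230, 33, 24, 632] [420.6 242.1] lo [ 0.4487 -0.461   0.0015] hi [ 0.4965 -0.41    0.0759]
yellow [363, 202, 29, 26, 491] [376.9 214.7] lo [ 0.5126 -0.3624  0.0015] hi [ 0.5614 -0.3119  0.076 ]
orange [321, 246, 14, 31, 237] [327.2 257.8] lo [ 0.3977 -0.2305  0.0924] hi [ 0.4624 -0.2023  0.1002]
blue [372, 250, 14, 17, 123] [377.  258.4] lo [ 0.4192 -0.3468  0.0447] hi [ 0.4537 -0.3202  0.09  ]
528 255 [ 0.4409 -0.6787  0.0518]
528 262 [ 0.425  -0.6782  0.05  ]
535 262 [ 0.4259 -0.7233  0.0026]
520 262 [ 0.4261 -0.6854  0.006 ]
450 350 [ 0.2229 -0.5079 -0.0019]
377 258 [ 0.4366 -0.3306  0.0649]
392 257 [ 0.4339 -0.3319  0.1893]
300 205 [ 0.5542 -0.1577  0.0945]
```

View pics/topzoom.png

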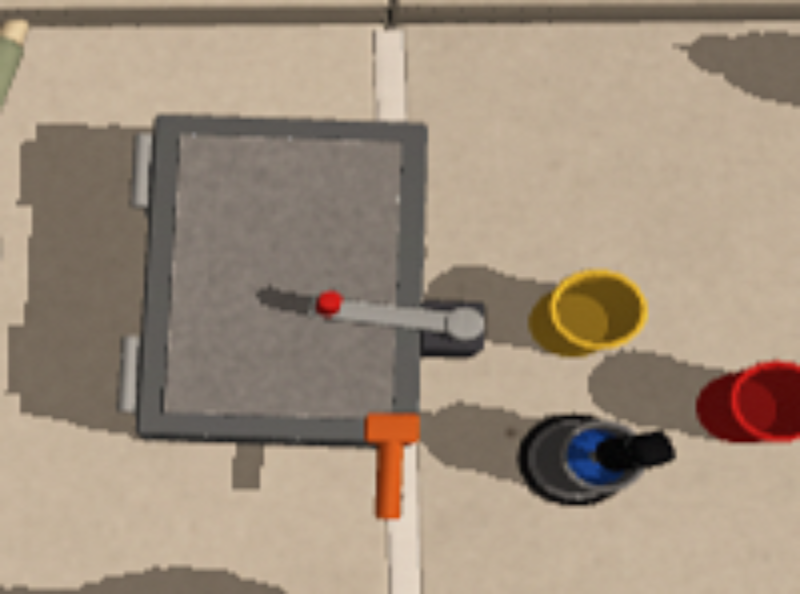

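View pics/cupzoom.png

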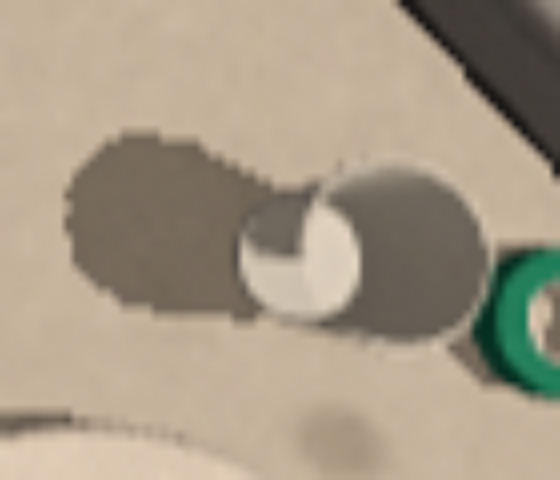

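Run:
```python
from h import *
c=cam("top"); P=cloud(c)
w=P[240:285,505:555].reshape(-1,3); w=w[(w[:,2]>0.012)]
print(w.min(0),w.max(0)); 
import numpy as np
t=w[w[:,2]>w[:,2].max()-0.006]; print("rim",t.min(0),t.max(0),len(t))
c=cam("wrist","w1");P=cloud(c)
w=P[0:50,430:510].reshape(-1,3); w=w[(w[:,2]>0.012)]
print(np.nanpercentile(w,2,axis=0),np.nanpercentile(w,98,axis=0))
c=cam("top")
P=cloud(c)
# case lid: pixels with z in .088-.1
def fit(mask):
    q=P[mask]; r=cv2.minAreaRect(q[:,:2].astype(np.float32)); return r,q[:,2].mean()
m=(P[...,2]>0.085)&(P[...,2]<0.103); 
mm=m.copy(); mm[:, :225]=0; mm[:,345:]=0; mm[:140]=0; mm[290:]=0
o=masks(c["image"])["orange"]; mm&=~cv2.dilate(o.astype(np.uint8),np.ones((3,3))).astype(bool)
n,l,s,ce=cv2.connectedComponentsWithStats(mm.astype(np.uint8)); i=1+np.argmax(s[1:,4])
print(s[i],fit(l==i))
```

```text
[ 0.37469657 -0.76336487  0.01217212] [ 0.47741844 -0.63604518  0.05325684]
rim [ 0.40209283 -0.7306402   0.04731617] [ 0.45457515 -0.67641307  0.05325684] 73
[ 0.40023543 -0.7767494   0.01237501] [ 0.47665408 -0.67940789  0.05052366]
[ 259  154   86  100 6769] (((0.5595406293869019, -0.1638270616531372), (0.18625596165657043, 0.22033695876598358), 87.00230407714844), np.float64(0.09534188074491987))
```

White cup at top (528,262) is only ~48 mm wide and ~50 mm tall, and strongly tapered, so it is a decoy and the white beaker looks absent. Now a close wrist view.

Run:
```python
from h import *
print(robot.solve_ik([0.42,-0.30,0.40],[pi,0,-1.5]), robot.solve_ik([0.42,-0.30,0.40],[pi,0,-0.64]))
robot.reach([0.40,-0.32,0.42],[pi,0,-1.57])
print(robot.observe()["joints"],robot.observe()["tcp_pos"],robot.observe()["t"])
cam("wrist","w2"); cam("top","t2")
```

```text
[-8.54692766e-01 -4.87859800e-02  1.48543066e+00 -4.44089210e-16
  1.70494797e+00  6.45307234e-01] [-8.54692766e-01 -4.87859800e-02  1.48543066e+00 -4.44089210e-16
  1.70494797e+00 -2.14692766e-01]
[-9.12107184e-01 -5.51216162e-02  1.45485091e+00 -3.35132723e-04
  1.74324670e+00  6.58613992e-01] [ 0.39954556 -0.32047987  0.41908063] 1.8167
```

View pics/w2.png

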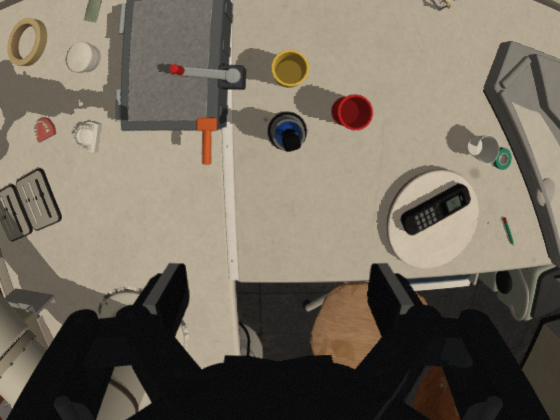

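View pics/t2.png

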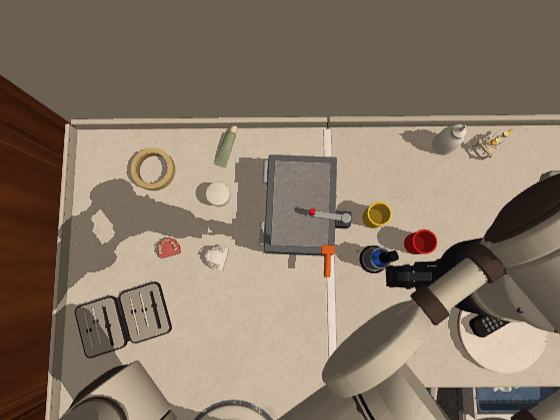

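The wrist and top views confirm only red (wrist 353,112) and yellow (290,68) beakers; white is absent. Now precise fits.

```bash
cat >> h.py <<'E'
def rimfit(c,k,P=None,zlo=0.069,zhi=0.082):
    if P is None: P=cloud(c)
    m=masks(c["image"])[k]; q=P[m]; q=q[(q[:,2]>zlo)&(q[:,2]<zhi)]
    if k=="red": q=q[np.hypot(q[:,0]-.535,q[:,1]+.18)>0.03]
    if len(q)<8: return None
    A=np.c_[2*q[:,:2],np.ones(len(q))]; b=(q[:,:2]**2).sum(1)
    s=np.linalg.lstsq(A,b,rcond=None)[0]
    (x,y),r=cv2.minEnclosingCircle(q[:,:2].astype(np.float32))
    return s[:2].round(4),round(float(np.sqrt(s[2]+s[0]**2+s[1]**2)),4),(round(x,4),round(y,4),round(r,4)),len(q)
E
python3 - <<'E'
from h import *
C={n:cam(n) for n in ["scene","top","wrist"]}
for n,c in C.items():
    P=cloud(c); c["P"]=P
    for k in ["red","yellow"]: print(n,k,rimfit(c,k,P))
    # brush handle: z in .11..0.20 near (.436,-.335)
    near=np.hypot(P[...,0]-.436,P[...,1]+.335)<0.04
    for lo,hi in [(.18,.2),(.11,.175)]:
        q=P[near&(P[...,2]>lo)&(P[...,2]<hi)]
        if len(q)>3: print(n,"handle",lo,len(q),q.mean(0).round(4),q.min(0).round(4),q.max(0).round(4),cv2.minAreaRect(q[:,:2].astype(np.float32)))
    q=P[near&(P[...,2]>.072)&(P[...,2]<.083)]
    if len(q)>3: print(n,"pot rim",cv2.minEnclosingCircle(q[:,:2].astype(np.float32)),len(q))
    # lid
    q=P[(P[...,2]>.089)&(P[...,2]<.099)&(np.hypot(P[...,0]-.56,P[...,1]+.16)<0.2)&~masks(c["image"])["orange"]]
    # robust: histogram edges
    print(n,"lid",q.mean(0).round(4),cv2.minAreaRect(q[:,:2].astype(np.float32)),len(q))
    m=masks(c["image"])
    q=P[m["orange"]]; q=q[(q[:,2]>.08)&(np.hypot(q[:,0]-.43,q[:,1]+.215)<.06)]; print(n,"orange",q.mean(0).round(4),cv2.minAreaRect(q[:,:2].astype(np.float32)),q[:,2].max())
    q=P[m["red"]]; q=q[np.hypot(q[:,0]-.535,q[:,1]+.18)<.03];
    t=q[q[:,2]>.13]; print(n,"peg",q[:,:].mean(0).round(4),t.mean(0).round(4),len(t))
    q=P[(np.hypot(P[...,0]-.53,P[...,1]+.255)<.03)&(P[...,2]>.1)&(P[...,2]<.14)&(P[...,1]<-0.24)]
    if len(q): print(n,"pivot",cv2.minEnclosingCircle(q[:,:2].astype(np.float32)),q[:,2].max(),len(q))
E
```

```text
scene red (array([ 0.4733, -0.4373]), 0.0253, (0.4728, -0.4375, 0.0279), 221)
scene yellow (array([ 0.5374, -0.3389]), 0.0252, (0.5373, -0.3388, 0.0274), 169)
scene handle 0.18 123 [ 0.4371 -0.3378  0.1865] [ 0.4269 -0.3467  0.1802] [ 0.4476 -0.3268  0.1908] ((0.4374702274799347, -0.33637022972106934), (0.01937246322631836, 0.01903500407934189), 15.706576347351074)
scene handle 0.11 157 [ 0.436  -0.3436  0.1417] [ 0.426  -0.3476  0.11  ] [ 0.4482 -0.3335  0.1746] ((0.4355893135070801, -0.34242573380470276), (0.010925504378974438, 0.022976301610469818), 70.58502960205078)
scene pot rim ((0.43764936923980713, -0.3362080156803131), 0.024413347244262695) 155
scene lid [ 0.5586 -0.1634  0.0967] ((0.535930871963501, -0.17083531618118286), (0.20138929784297943, 0.2681486904621124), 87.38056945800781) 5392
scene orange [ 0.437  -0.2185  0.0973] ((0.43179333209991455, -0.21282809972763062), (0.028815967962145805, 0.0680864006280899), 78.07035064697266) 0.10264385593564929
scene peg [ 0.5345 -0.1832  0.1247] [ 0.5352 -0.1838  0.1369] 32
scene pivot ((0.526707112789154, -0.25400200486183167), 0
[... 1607 characters left out ...]
7] [ 0.4474 -0.3238  0.1743] ((0.44520947337150574, -0.3330371081829071), (0.004898460116237402, 0.01971594989299774), 10.691526412963867)
wrist pot rim ((0.4371687173843384, -0.33458855748176575), 0.024818964302539825) 214
wrist lid [ 0.5484 -0.1601  0.0968] ((0.5272514820098877, -0.16441963613033295), (0.21103435754776, 0.24690325558185577), 82.4201431274414) 12267
wrist orange [ 0.439  -0.2163  0.0982] ((0.43117740750312805, -0.2151280641555786), (0.02836799994111061, 0.0666385293006897), 85.85831451416016) 0.10089729210422266
wrist peg [ 0.534  -0.1838  0.131 ] [ 0.5345 -0.1828  0.1371] 68
wrist pivot ((0.524484395980835, -0.2531183958053589), 0.01475951261818409) 0.11031929231164206 242
```

Run:
```python
import cv2
i=cv2.imread("pics/w2.png"); cv2.imwrite("pics/w2z.png",cv2.resize(i[0:180,100:380],None,fx=2.85,fy=2.85,interpolation=cv2.INTER_CUBIC))
```

```text
(no output)
```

View pics/w2z.png

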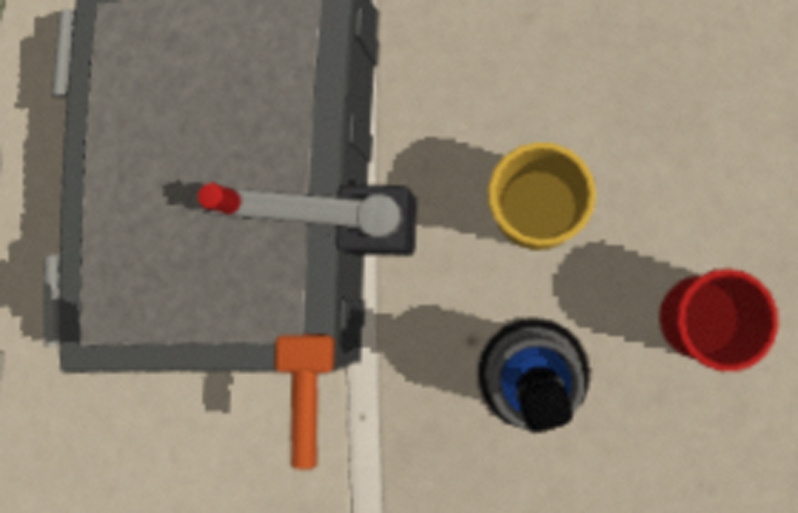

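Run:
```python
from h import *
for n in ["scene","top","wrist"]:
    c=cam(n); P=cloud(c)
    m=(P[...,2]>.088)&(P[...,2]<.1)&(np.hypot(P[...,0]-.56,P[...,1]+.16)<0.2)&~cv2.dilate(masks(c["image"])["orange"].astype(np.uint8),np.ones((3,3))).astype(bool)
    q=P[m]
    def edge(a,b,lo,hi,fn,w=.006):
        X=[];Y=[]
        for t in np.arange(lo,hi,w):
            s=q[(q[:,a]>=t)&(q[:,a]<t+w)]
            if len(s)>5: X.append(t+w/2);Y.append(fn(s[:,b]))
        X=np.array(X);Y=np.array(Y)
        ok=np.ones(len(X),bool)
        for _ in range(4):
            p=np.polyfit(X[ok],Y[ok],1); r=abs(Y-np.polyval(p,X)); ok=r<max(1.5*np.median(r[ok]),.0008)
        return p,ok.sum()
    for nm,a,b,lo,hi,fn in [("latch side y(x)",0,1,.47,.65,lambda s:np.min(s)),("hinge side y(x)",0,1,.47,.65,lambda s:np.max(s)),("robot side x(y)",1,0,-.22,-.11,np.min),("far x(y)",1,0,-.22,-.11,np.max)]:
        p,k=edge(a,b,lo,hi,fn); print(n,nm,"slope",p[0].round(4),"at mid",np.polyval(p,.56 if a==0 else -.16).round(4),k)
    d=(P[...,2]>.105)&(P[...,2]<.116)&(np.hypot(P[...,0]-.526,P[...,1]+.253)<.03)
    q2=P[d]; print("latch bar pts",q2.min(0).round(4),q2.max(0).round(4)); 
    for y in np.arange(-.275,-.19,.006):
        s=q2=P[(P[...,2]>.100)&(P[...,2]<.116)&(abs(P[...,0]-.53)<.03)&(abs(P[...,1]-y)<.003)]
        if len(s)>2: print("   ",y.round(3),s[:,0].min().round(4),s[:,0].max().round(4),s[:,2].mean().round(4))
```

```text
scene latch side y(x) slope -0.0486 at mid -0.2377 22
scene hinge side y(x) slope -0.0682 at mid -0.0762 19
scene robot side x(y) slope 0.048 at mid 0.4504 16
scene far x(y) slope 0.057 at mid 0.6689 13
latch bar pts [ 0.5146 -0.2677  0.1051] [ 0.5347 -0.2241  0.1113]
    -0.269 0.5178 0.5306 0.1045
    -0.263 0.5151 0.534 0.1075
    -0.257 0.5143 0.5346 0.108
    -0.251 0.5153 0.5342 0.1076
    -0.245 0.5199 0.5327 0.1062
    -0.239 0.5211 0.5341 0.1051
    -0.233 0.5196 0.5347 0.1056
    -0.227 0.5227 0.5363 0.1062
    -0.221 0.5248 0.5382 0.1058
    -0.215 0.5035 0.5375 0.1051
    -0.209 0.5001 0.5397 0.1052
    -0.203 0.5173 0.5561 0.1056
    -0.197 0.5268 0.5407 0.106
    -0.191 0.5146 0.5406 0.1072
top latch side y(x) slope -0.0543 at mid -0.2357 18
top hinge side y(x) slope -0.0592 at mid -0.0767 31
top robot side x(y) slope 0.0446 at mid 0.4508 12
top far x(y) slope 0.0459 at mid 0.6683 14
latch bar pts [ 0.5157 -0.2661  0.1051] [ 0.5336 -0.2247  0.1093]
    -0.269 0.5206 0.529 0.104
    -0.263 0.5145 0.5332 0.1067
    -0.257 0.5139 0.5336 0.1062
    -0.251 0.5159 0.5336 0.10
[... 335 characters left out ...]
e y(x) slope -0.0543 at mid -0.2363 23
wrist hinge side y(x) slope -0.0577 at mid -0.0768 31
wrist robot side x(y) slope 0.0511 at mid 0.4491 15
wrist far x(y) slope 0.1457 at mid 0.6498 16
latch bar pts [ 0.5128 -0.2674  0.105 ] [ 0.5344 -0.2236  0.1101]
    -0.269 0.5197 0.5283 0.1064
    -0.263 0.5142 0.5329 0.1075
    -0.257 0.5128 0.5343 0.1079
    -0.251 0.5131 0.533 0.1079
    -0.245 0.5181 0.5323 0.1062
    -0.239 0.5194 0.5326 0.1057
    -0.233 0.5198 0.5344 0.1055
    -0.227 0.5214 0.5348 0.1057
    -0.221 0.5218 0.5349 0.1056
    -0.215 0.5234 0.5369 0.1058
    -0.209 0.5239 0.5373 0.1058
    -0.203 0.5243 0.5395 0.1056
    -0.197 0.5262 0.5397 0.1059
    -0.191 0.5266 0.54 0.1062
```

Measurements agree: only yellow (0.537,-0.3375) and red (0.473,-0.436) are present. Brush/pot is at (0.4373,-0.335) with the handle turned 17.5°. The latch starts about 0.10 rad off straight. Grasping the brush next.

```bash
cat >> h.py <<'E'
C0=np.array([.5606,-.1585]); EX=np.array([sin(.053),cos(.053)]); EY=np.array([-cos(.053),sin(.053)])
YB=radians(17.5-90)
POT=np.array([.4373,-.3351]); GZ=.132
def F(): 
    o=robot.observe(); return o["contact_force"].round(2)
def st(m=""):
    o=robot.observe(); print(m,"t",round(o["t"],2),"tcp",o["tcp_pos"].round(4),"F",o["contact_force"].round(2),"gap",round(o["finger_gap"],3),flush=True)
E
python3 - <<'E'
from h import *
robot.reach([*POT,.26],[pi,0,YB]); robot.grip(0.6); st()
robot.servo_line([*POT,GZ],.12,force_limit=8); st("down")
robot.grip(0.0,60); st("gripped")
cam("scene","s3"); cam("wrist","w3")
E
```

```text
t 3.35 tcp [ 0.4374 -0.3353  0.2606] F [ 0.04 -0.49  0.89] gap 0.601
down t 4.57 tcp [ 0.4378 -0.3357  0.133 ] F [0.13 0.04 0.29] gap 0.598
gripped t 4.95 tcp [ 0.4377 -0.3354  0.1328] F [-0.67  0.69  3.14] gap 0.224
```

View pics/w3.png

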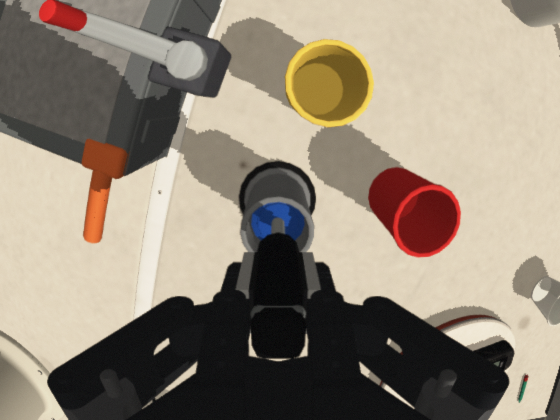

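Wrist view: handle at (278,275) squarely between the pads. Now I'll lift, re-measure yellow and scrub it.

```bash
cat >> h.py <<'E'
OFF=.1278
def locate(k,near,lim=.08):
    r=[]
    for n in ["scene","top","wrist"]:
        f=rimfit(cam(n),k)
        if f and f[3]>40:
            e=np.array(f[2][:2]); print("  ",n,k,f)
            if abs(f[1]-.0255)<.003 and abs(f[2][2]-.028)<.002: r.append(f[0] if n!="scene" else f[0]+[0,.001])
    return np.mean(r,axis=0) if r else None
def scrub(xy):
    x,y=xy
    robot.servo_line([x,y,OFF+.115],.15); 
    hit=robot.servo_line([x,y,OFF+.030],.12,force_limit=12); st(f"in {hit}")
    hit=robot.servo_line([x,y,OFF-.002],.04,force_limit=7); st(f"bottom1 {hit}")
    zb=robot.observe()["tcp_pos"][2]
    hit=robot.servo_line([x,y,OFF+.066],.10); st("up")
    robot.servo_line([x,y,OFF+.030],.12,force_limit=12)
    hit=robot.servo_line([x,y,OFF-.002],.04,force_limit=7); st(f"bottom2 {hit}")
E
python3 - <<'E'
from h import *
hit=robot.servo_line([*POT,OFF+.115],.12); st("lift")
cam("scene","s4")
xy=locate("yellow",None); print(xy)
print("red",locate("red",None))
cam("wrist","w4")
E
```

```text
lift t 6.12 tcp [ 0.4369 -0.3346  0.2416] F [ 0.14 -0.59 -1.3 ] gap 0.227
   scene yellow (array([ 0.5374, -0.3389]), 0.0252, (0.5372, -0.3394, 0.0273), 162)
   top yellow (array([ 0.5377, -0.337 ]), 0.0254, (0.5363, -0.3372, 0.028), 128)
   wrist yellow (array([ 0.537 , -0.3369]), 0.0249, (0.537, -0.3369, 0.0274), 826)
[ 0.53736667 -0.33726667]
   scene red (array([ 0.4734, -0.4373]), 0.0253, (0.4736, -0.4369, 0.0278), 226)
   wrist red (array([ 0.3794, -0.6501]), 0.2351, (0.3375, -0.7439, 0.3646), 702)
red [ 0.4734 -0.4363]
```

View pics/s4.png

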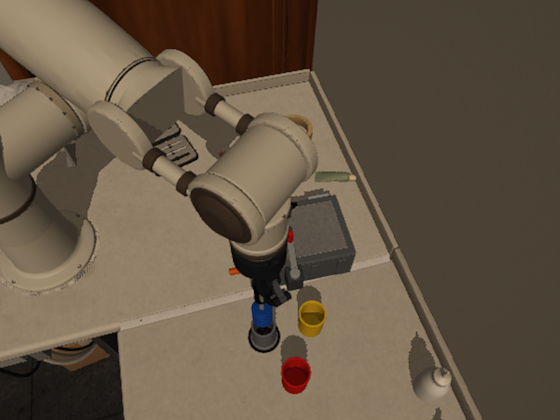

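Run:
```python
from h import *
c=cam("scene");P=cloud(c);q=P[masks(c["image"])["blue"]]; q=q[np.hypot(q[:,0]-.437,q[:,1]+.335)<.05]
for a,b in [(.11,.13),(.13,.15),(.15,.17)]:
    s=q[(q[:,2]>a)&(q[:,2]<b)]; print(a,len(s),s.min(0).round(4),s.max(0).round(4)) if len(s) else 0
print(q[:,2].min())
scrub([.5372,-.3374])
c=cam("scene","s5")
```

```text
0.11 31 [ 0.4186 -0.3543  0.1194] [ 0.45   -0.3368  0.1297]
0.13 76 [ 0.4189 -0.3555  0.13  ] [ 0.4531 -0.3365  0.1488]
0.15 74 [ 0.4192 -0.3547  0.1522] [ 0.4529 -0.3217  0.17  ]
0.0040602373092718524
in False t 8.25 tcp [ 0.5377 -0.3379  0.1589] F [ 1.07  0.35 -0.45] gap 0.224
bottom1 True t 8.87 tcp [ 0.5373 -0.3375  0.1328] F [ 0.92 -0.39  2.27] gap 0.23
up t 9.63 tcp [ 0.5368 -0.337   0.193 ] F [ 0.57 -0.21 -1.6 ] gap 0.228
bottom2 True t 10.7 tcp [ 0.5373 -0.3375  0.1328] F [-0.55 -0.3   2.76] gap 0.226
```

View pics/s5.png

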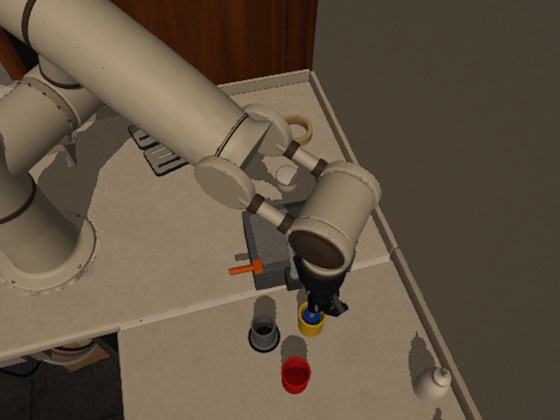

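Brush is in the yellow beaker (311,318), with floor contact at exactly the expected height both times. Lift, re-measure red, scrub it.

Run:
```python
from h import *
robot.servo_line([.5372,-.3374,OFF+.115],.12); st("lift")
print(locate("yellow",None)); xy=locate("red",None); print(xy)
c=cam("scene","s6"); cam("wrist","w6")
if xy is not None and np.hypot(*(xy-[.473,-.436]))<.004:
    scrub([.4733,-.4362]); robot.servo_line([.4733,-.4362,OFF+.115],.12); st("lift"); cam("scene","s7")
    print(locate("red",None))
```

```text
lift t 11.82 tcp [ 0.5367 -0.337   0.2414] F [-0.33 -0.12 -1.67] gap 0.228
   scene yellow (array([ 0.5372, -0.3389]), 0.0252, (0.536, -0.3395, 0.0275), 115)
   wrist yellow (array([ 0.538 , -0.3368]), 0.025, (0.5384, -0.337, 0.0273), 465)
[ 0.5376  -0.33735]
   scene red (array([ 0.4733, -0.4374]), 0.0252, (0.4729, -0.4372, 0.0279), 228)
   wrist red (array([ 0.4613, -0.8416]), 0.403, (0.3412, -0.7943, 0.4099), 532)
[ 0.4733 -0.4364]
in False t 14.02 tcp [ 0.4738 -0.4367  0.1589] F [ 0.02 -1.22 -1.17] gap 0.227
bottom1 True t 14.63 tcp [ 0.4733 -0.4363  0.1328] F [0.41 1.12 2.59] gap 0.224
up t 15.4 tcp [ 0.473  -0.4358  0.193 ] F [ 0.13 -0.22 -0.56] gap 0.226
bottom2 True t 16.47 tcp [ 0.4733 -0.4363  0.1328] F [ 0.77 -0.08  3.57] gap 0.224
lift t 17.54 tcp [ 0.4729 -0.4357  0.2414] F [ 0.42 -0.3  -1.32] gap 0.226
   scene red (array([ 0.4733, -0.4376]), 0.0252, (0.4732, -0.4374, 0.0275), 145)
   top red (array([ 0.4738, -0.4345]), 0.0249, (0.4736, -0.4342, 0.0265), 68)
   wrist red (array([ 0.1691, -0.724 ]), 0.4286, (0.341, -0.7952, 0.4102), 473)
[ 0.47355 -0.43555]
```

View pics/s7.png

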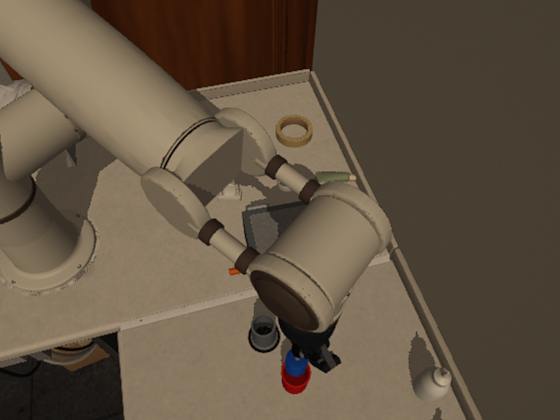

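Red (296,375) is scrubbed and the brush is clear of it. Returning the brush to the pot.

Run:
```python
from h import *
robot.servo_line([*POT,OFF+.115],.15); st("above")
h=robot.servo_line([*POT,OFF+.03],.1,force_limit=12); st(h)
h=robot.servo_line([*POT,OFF+.004],.05,force_limit=6); st(h)
robot.grip(0.6); st("rel")
robot.servo_line([*POT,.27],.15)
c=cam("scene","s8");P=cloud(c); cw=cam("wrist","w8")
for c in (c,cw):
    P=cloud(c)
    q=P[(np.hypot(P[...,0]-.437,P[...,1]+.335)<0.04)&(P[...,2]>.18)&(P[...,2]<.2)]
    if len(q): print(q.mean(0),q[:,2].max(),cv2.minAreaRect(q[:,:2].astype(np.float32)))
```

```text
above t 18.61 tcp [ 0.4375 -0.3357  0.243 ] F [-0.38  0.07 -1.26] gap 0.227
False t 19.61 tcp [ 0.4377 -0.3356  0.1586] F [ 0.58 -0.42 -0.41] gap 0.226
True t 20.11 tcp [ 0.437  -0.3348  0.1329] F [-0.78  1.02  4.26] gap 0.228
rel t 20.52 tcp [ 0.4365 -0.3342  0.1321] F [0.52 0.2  0.61] gap 0.595
[ 0.43604368 -0.33600814  0.1862003 ] 0.19017061007830305 ((0.4364062547683716, -0.33514198660850525), (0.018974898383021355, 0.018789110705256462), 20.783628463745117)
[ 0.43622136 -0.33325187  0.18635961] 0.18979776753815644 ((0.4351229667663574, -0.3336501121520996), (0.019359907135367393, 0.019492797553539276), 17.998836517333984)
```

View pics/w8.png

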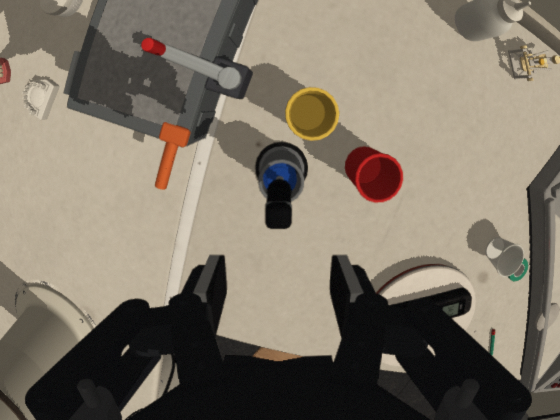

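Brush is back upright in its pot (wrist 279,190). Next the latch: pinch the peg with the jaws tangential and follow the arc.

```bash
cat >> h.py <<'E'
PIV=np.array([.5238,-.257])
def latch_pose(th,z,r=.076):
    p=PIV+r*(cos(th)*EX-sin(th)*EY); return [p[0],p[1],z],[pi,0,-.053-th]
def latch_angle(save=None,names=("scene","top","wrist")):
    for n in names:
        c=cam(n,save and save+n[0]); P=cloud(c); q=P[masks(c["image"])["red"]]
        q=q[(abs(np.hypot(q[:,0]-PIV[0],q[:,1]-PIV[1])-.076)<.015)&(q[:,2]>.1)]
        if len(q)>8:
            m=q[:,:2].mean(0); t=q[q[:,2]>.133][:,:2]; 
            for nm,m in (("all",m),("top",t.mean(0) if len(t)>3 else m)):
                d=m-PIV; print("  latch",n,nm,m.round(4),round(float(np.hypot(*d)),4),"ang",round(atan2(-(d@EY),d@EX),3))
E
python3 - <<'E'
from h import *
p,o=latch_pose(.1,.21); robot.reach(p,o); robot.grip(.45)
p,o=latch_pose(.1,.110); h=robot.servo_line(p,.12,force_limit=8); st(h)
robot.grip(0,20); st("pinch")
for th in np.arange(.3,1.75,.2).tolist()+[1.72]:
    p,o=latch_pose(th,.110); robot.servo_line(p,.08,ori=o); 
    st(f"{th:.2f}")
robot.grip(.45); robot.servo_line(latch_pose(1.72,.2)[0],.15); st()
latch_angle("l1")
E
```

```text
False t 23.74 tcp [ 0.5361 -0.1823  0.111 ] F [-0.62 -0.33  1.02] gap 0.449
pinch t 24.08 tcp [ 0.5359 -0.1821  0.1109] F [-0.34  0.68  3.  ] gap 0.143
0.30 t 24.43 tcp [ 0.5508 -0.1863  0.1108] F [ 0.32 -0.7   4.62] gap 0.143
0.50 t 24.78 tcp [ 0.5639 -0.193   0.1108] F [-1.   -2.44  5.41] gap 0.142
0.70 t 25.13 tcp [ 0.5757 -0.2023  0.1107] F [-0.31 -3.14  5.85] gap 0.141
0.90 t 25.48 tcp [ 0.5854 -0.2138  0.1107] F [-1.92 -2.73  5.92] gap 0.143
1.10 t 25.83 tcp [ 0.5927 -0.2269  0.1107] F [-2.55 -2.58  6.88] gap 0.139
1.30 t 26.18 tcp [ 0.5972 -0.2413  0.1107] F [-3.23 -2.4   6.72] gap 0.139
1.50 t 26.53 tcp [ 0.5989 -0.2562  0.1107] F [-3.1  -1.96  6.85] gap 0.142
1.70 t 26.88 tcp [ 0.5976 -0.2712  0.1107] F [-4.65 -1.58  7.06] gap 0.146
1.72 t 27.13 tcp [ 0.5974 -0.2723  0.1107] F [-4.1  -2.11  7.22] gap 0.139
 t 28.26 tcp [ 0.5977 -0.2719  0.1988] F [-0.27  0.58 -0.4 ] gap 0.45
  latch scene all [ 0.5972 -0.2751] 0.0756 ang 1.76
  latch scene top [ 0.5979 -0.2736] 0.076 ang 1.739
  latch wrist all [ 0.6008 -0.2723] 0.0785 ang 1.714
  latch wrist top [ 0.5993 -0.272 ] 0.077 ang 1.713
```

View pics/l1s.png

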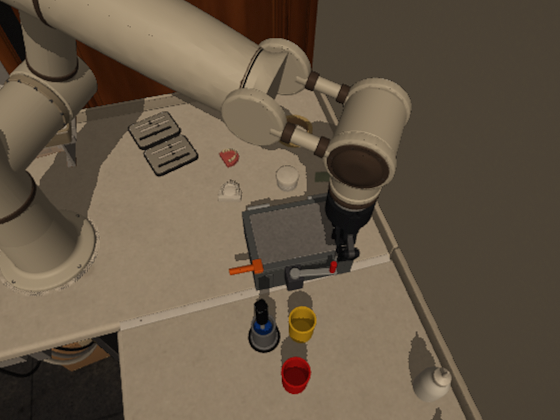

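View pics/l1w.png

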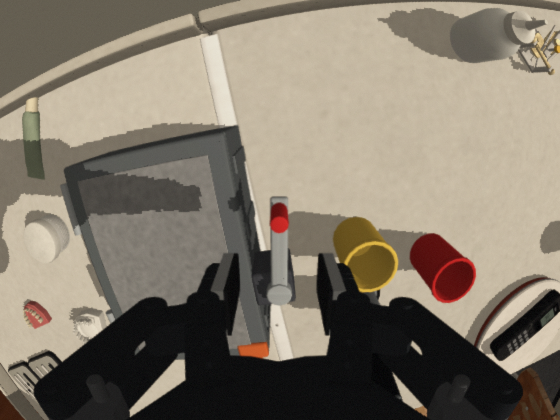

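The latch is open at ~1.72 rad (scene: bar from 295,272 to 333,267). The yellow beaker has shifted, now at scene (302,323), so I'll re-measure it before grasping. Now the lid.

```bash
cat >> h.py <<'E'
HH=np.array([*(C0+.0775*EX+.138*EY),.091]); R=.14
YH=atan2(EX[1],EX[0])-pi   # jaws along case x
E
python3 - <<'E'
from h import *
h=HH+np.array([*(-R*EX),0]); print("handle pred",h,"hinge",HH,YH)
print(robot.solve_ik([h[0],h[1],.22],[pi,0,YH]))
robot.reach([h[0],h[1],.24],[pi,0,YH]); st()
for n in ["scene","top","wrist"]:
    c=cam(n,"hd"+n[0]); P=cloud(c); q=P[masks(c["image"])["orange"]]
    q=q[(q[:,0]>.395)&(q[:,0]<.435)&(abs(q[:,1]+.214)<.04)&(q[:,2]>.085)]
    if len(q)>10: 
        r=q; mid=(np.percentile(q[:,1],2)+np.percentile(q[:,1],98))/2
        t=q[q[:,2]>q[:,2].max()-.003]
        print(n,len(q),"y mid",mid.round(4),"y top",t[:,1].mean().round(4),"x",q[:,0].mean().round(4),q[:,0].min().round(4),"z",q[:,2].max().round(4))
E
```

```text
handle pred [ 0.41948283 -0.21360166  0.091     ] hinge [ 0.42689935 -0.07379825  0.091     ] -1.6237963267948965
[-7.28528154e-01 -1.09552946e-01  1.89261303e+00 -4.44089210e-16
  1.35853257e+00  8.95268172e-01]
 t 29.2 tcp [ 0.4201 -0.214   0.24  ] F [ 0.71 -1.33  0.86] gap 0.454
scene 111 y mid -0.2173 y top -0.216 x 0.4157 0.3971 z 0.1016
wrist 471 y mid -0.2139 y top -0.2136 x 0.4165 0.3974 z 0.1004
```

View pics/hdw.png

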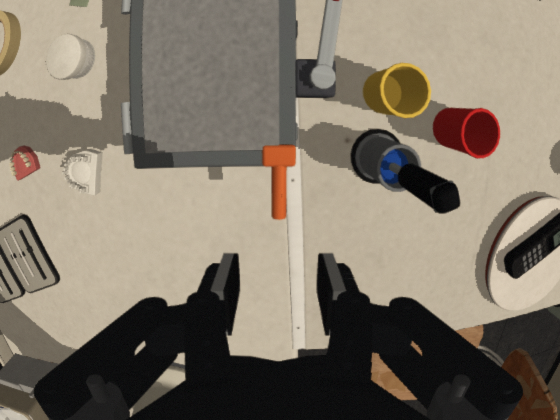

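```bash
cat >> h.py <<'E'
DZ=-.017
def lid_pose(ph,dz=DZ):
    p=HH[:2]-R*cos(ph)*EX; return [p[0],p[1],HH[2]+R*sin(ph)+dz]
E
python3 - <<'E'
from h import *
h=robot.servo_line(lid_pose(0),.12,force_limit=8); st(h)
robot.grip(0,30); st("pinch")
for ph in np.arange(.15,2.2,.15).tolist()+[2.2]:
    robot.servo_line(lid_pose(ph),.12); 
    if int(ph*100)%45<15: st(f"{ph:.2f}")
st("end"); cam("scene","s9")
E
```

```text
False t 30.88 tcp [ 0.42   -0.214   0.0747] F [ 0.25 -0.13 -0.44] gap 0.449
pinch t 31.23 tcp [ 0.4198 -0.2146  0.0747] F [-1.57 -3.38  1.13] gap 0.154
0.90 t 33.17 tcp [ 0.4225 -0.1629  0.1849] F [-5.49 -8.2  12.42] gap 0.149
1.05 t 33.5 tcp [ 0.4234 -0.1461  0.1975] F [-7.69 -9.28 16.5 ] gap 0.148
1.35 t 34.15 tcp [ 0.4256 -0.1047  0.2116] F [-4.28 -2.36 14.4 ] gap 0.146
1.50 t 34.48 tcp [ 0.4267 -0.0828  0.2136] F [-1.37  0.32  8.6 ] gap 0.146
1.95 t 35.45 tcp [ 0.4299 -0.0217  0.2035] F [5.34 0.15 0.29] gap 0.145
end t 36.04 tcp [0.4314 0.0093 0.1866] F [ 5.75  0.95 -0.63] gap 0.151
```

View pics/s9.png

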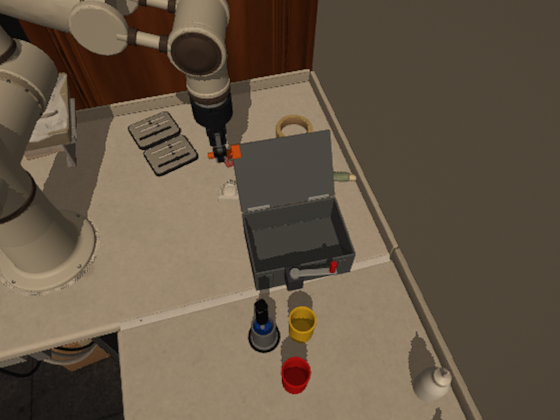

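The lid is open wide and the interior is visible in scene (295,240). Release, retreat and re-measure the beakers and case.

Run:
```python
from h import *
robot.grip(.45); p=lid_pose(2.2); robot.servo_line([p[0]-.02,p[1],.30],.15); st()
p=[.40,-.25,.36]; robot.reach(p,[pi,0,-1.57]); st()
for k in ("yellow","red"): print(locate(k,None))
latch_angle()
cam("top","t10"); cam("wrist","w10")
```

```text
t 37.38 tcp [0.4108 0.0086 0.2989] F [ 0.76 -0.17 -1.3 ] gap 0.452
 t 38.41 tcp [ 0.4001 -0.249   0.3593] F [ 0.48 -0.22  0.2 ] gap 0.453
   scene yellow (array([ 0.5143, -0.3455]), 0.0251, (0.514, -0.3456, 0.0275), 180)
   wrist yellow (array([ 0.5137, -0.343 ]), 0.0251, (0.514, -0.343, 0.0279), 427)
[ 0.514   -0.34375]
   scene red (array([ 0.4734, -0.4373]), 0.0253, (0.4729, -0.4372, 0.0278), 225)
   wrist red (array([ 0.4729, -0.4347]), 0.0251, (0.4733, -0.4352, 0.028), 380)
[ 0.47315 -0.4355 ]
  latch scene all [ 0.5971 -0.275 ] 0.0755 ang 1.759
  latch scene top [ 0.598  -0.2735] 0.076 ang 1.737
  latch top all [ 0.5966 -0.2705] 0.0741 ang 1.701
  latch top top [ 0.5981 -0.2714] 0.0757 ang 1.709
  latch wrist all [ 0.5952 -0.2713] 0.0728 ang 1.716
  latch wrist top [ 0.5966 -0.2716] 0.0743 ang 1.716
```

View pics/t10.png

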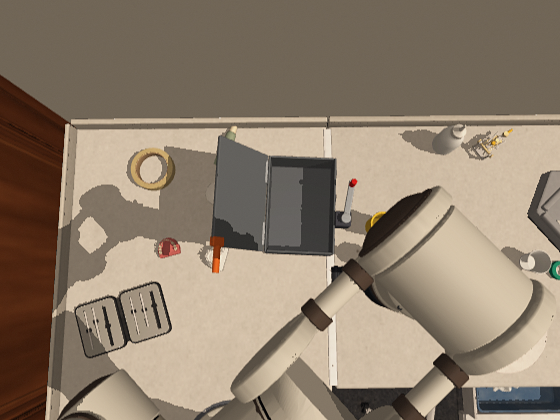

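View pics/w10.png

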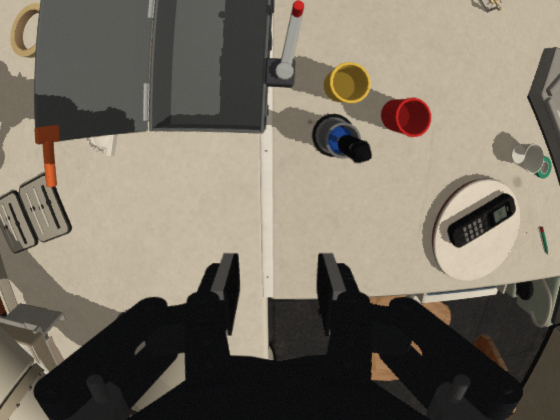

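Yellow was knocked to (0.514,-0.344) and still stands upright; red is unmoved. Carrying yellow into the far half of the case.

```bash
cat >> h.py <<'E'
def pick(xy,k):
    robot.grip(.95); robot.reach([*xy,.16],[pi,0,YH]); 
    h=robot.servo_line([*xy,.042],.12,force_limit=8); st(f"down {h}")
    robot.grip(0,35); st("gripped"); robot.servo_line([*xy,.19],.12); st("lifted")
def place(yc):
    p=C0+yc*EY
    robot.servo_line([*p,.19],.2); st("over")
    h=robot.servo_line([*p,.065],.1,force_limit=10); st(f"in {h}")
    h=robot.servo_line([*p,.042],.04,force_limit=5); st(f"floor {h}")
    robot.grip(.85); st("open"); robot.servo_line([*p,.20],.15)
E
python3 - <<'E'
from h import *
pick([.514,-.344],"yellow"); cam("wrist","w11")
E
```

```text
down False t 41.56 tcp [ 0.5146 -0.3446  0.0431] F [ 1.06 -0.13  0.04] gap 0.955
gripped t 41.92 tcp [ 0.5148 -0.3446  0.0434] F [-0.74  1.64  6.47] gap 0.644
lifted t 43.31 tcp [ 0.5135 -0.3435  0.1888] F [ 0.85  0.37 -1.67] gap 0.644
```

View pics/w11.png

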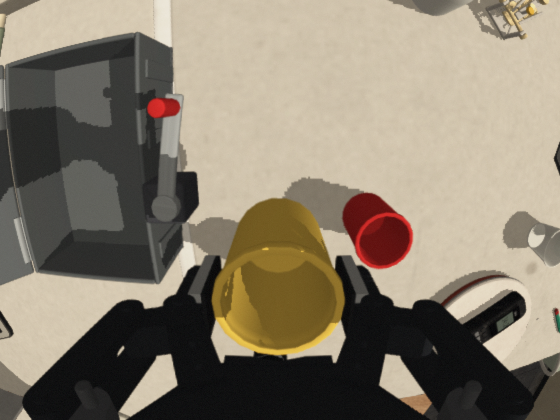

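Run:
```python
from h import *
robot.servo_line([.514,-.344,.21],.12)
robot.servo_line([.53,-.16,.21],.2)
place(-.045); st("out"); cam("scene","s12"); cam("wrist","w12")
```

```text
over t 45.29 tcp [ 0.6049 -0.1615  0.1896] F [ 0.52  0.61 -1.11] gap 0.647
in False t 46.69 tcp [ 0.6062 -0.1612  0.0659] F [ 0.26  0.16 -1.03] gap 0.644
floor True t 47.15 tcp [ 0.6056 -0.1609  0.048 ] F [-0.24 -0.31  3.55] gap 0.64
open t 47.47 tcp [ 0.6047 -0.1605  0.0473] F [0.24 0.71 0.19] gap 0.85
out t 48.63 tcp [ 0.6048 -0.1606  0.1986] F [0.38 0.66 0.69] gap 0.85
```

View pics/s12.png

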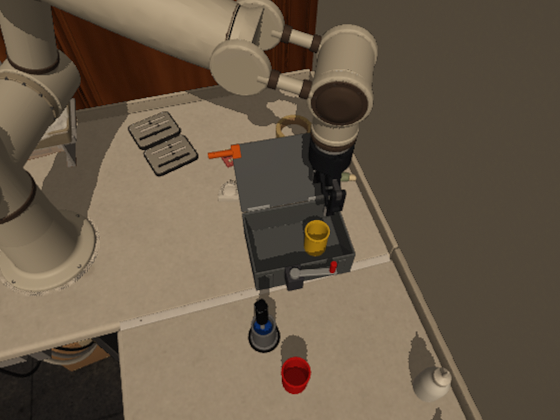

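View pics/w12.png

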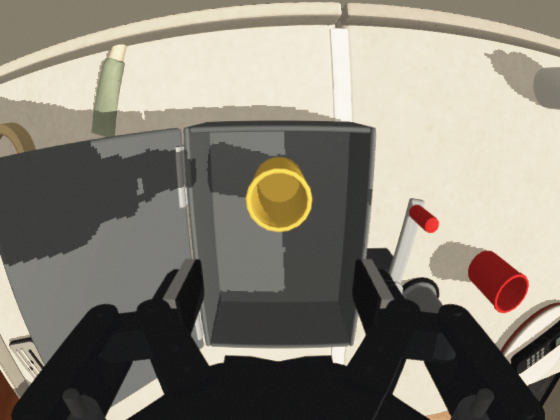

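Yellow stands upright in the far half of the case (scene 316,238). Now red.

Run:
```python
from h import *
robot.servo_line([*(C0-.045*EY),.27],.2); robot.servo_line([.4733,-.45,.27],.25)
print(locate("red",None));
```

```text
scene red (array([ 0.4735, -0.4374]), 0.0254, (0.4733, -0.4371, 0.0279), 181)
   top red (array([ 0.4735, -0.4354]), 0.0255, (0.4743, -0.4361, 0.0282), 132)
   wrist red (array([ 0.4735, -0.4361]), 0.0249, (0.4731, -0.4367, 0.0276), 662)
[ 0.4735     -0.43596667]
```

Run:
```python
from h import *
pick([.4735,-.4362],"red")
robot.servo_line([.4735,-.4362,.21],.12)
robot.servo_line([.53,-.36,.23],.2)
robot.servo_line([.53,-.16,.23],.2)
place(.045); st("out")
p=C0+.045*EY; robot.servo_line([p[0]-.06,p[1]-.05,.36],.2)
c=cam("wrist","w13"); cam("scene","s13")
for k in ("red","yellow"): print(rimfit(c,k,zlo=.074,zhi=.087))
```

```text
down False t 52.72 tcp [ 0.4741 -0.4369  0.0432] F [ 0.12 -0.3  -0.36] gap 0.953
gripped t 53.08 tcp [ 0.4742 -0.437   0.0434] F [0.17 0.05 5.02] gap 0.644
lifted t 54.47 tcp [ 0.4731 -0.4357  0.1888] F [-0.54 -0.09 -0.1 ] gap 0.646
over t 56.93 tcp [ 0.5152 -0.1566  0.1895] F [0.64 0.28 0.42] gap 0.645
in False t 58.33 tcp [ 0.5163 -0.1564  0.0658] F [-0.62 -0.37 -0.44] gap 0.645
floor True t 58.79 tcp [ 0.5158 -0.1563  0.048 ] F [-0.05 -0.32  3.16] gap 0.645
open t 59.11 tcp [ 0.515  -0.1556  0.0475] F [-0.35 -1.25 -0.03] gap 0.851
out t 60.27 tcp [ 0.515  -0.1558  0.1988] F [-0.57  0.32 -0.23] gap 0.847
(array([ 0.5148, -0.1557]), 0.0253, (0.5146, -0.1555, 0.0278), 302)
(array([ 0.6047, -0.1607]), 0.0253, (0.6047, -0.1605, 0.0281), 474)
```

View pics/s13.png

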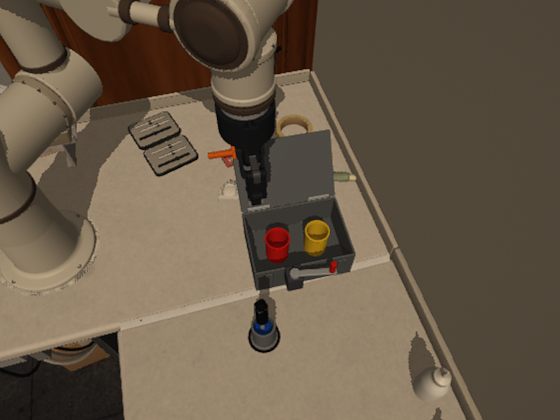

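View pics/w13.png

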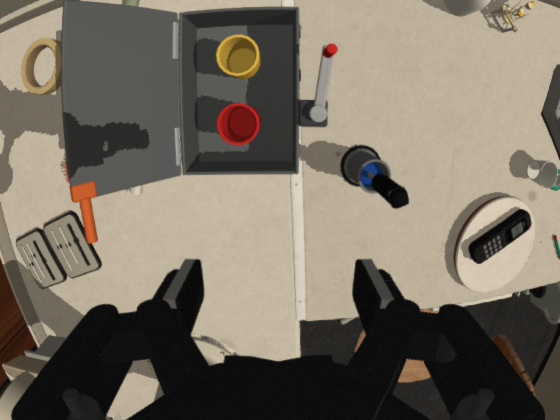

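Both beakers are upright inside, red at wrist (239,124) and yellow at (238,56). Closing the lid.

Run:
```python
from h import *
p=lid_pose(2.2); robot.grip(.45); robot.reach([p[0]-.01,p[1],.31],[pi,0,YH]); 
c=cam("scene"); P=cloud(c); q=P[masks(c["image"])["orange"]]; q=q[(q[:,2]>.15)&(q[:,0]<.435)]; print(q.mean(0),q.min(0),q.max(0))
h=robot.servo_line([p[0]-.004,p[1],p[2]],.12,force_limit=8); st(h)
robot.grip(0,30); st("pinch"); cam("scene","s14")
```

```text
[0.42141075 0.00553588 0.20411364] [0.40841346 0.00154876 0.19654462] [0.43495918 0.01152959 0.2093199 ]
False t 63.96 tcp [0.4279 0.0083 0.188 ] F [ 0.21  0.1  -0.25] gap 0.449
pinch t 64.3 tcp [0.4278 0.0088 0.1881] F [-0.09  3.61  4.87] gap 0.149
```

View pics/s14.png

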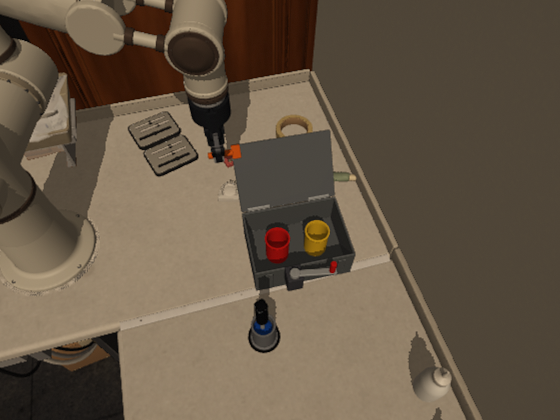

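Run:
```python
from h import *
for ph in [2.05,1.9,1.75,1.6,1.45,1.3,1.15,1.0,.85,.7,.55,.4,.28,.16,.08,.0]:
    p=lid_pose(ph); p[0]-=.004; robot.servo_line(p,.12)
    if ph in(1.6,1.0,.55,.16,0.): st(ph)
p[2]-=.004; h=robot.servo_line(p,.03,force_limit=15); st(f"press {h}")
robot.grip(.45); st(); robot.servo_line([p[0],p[1],.25],.15)
c=cam("scene","s15"); cw=cam("wrist","w15")
for c in (c,cw):
    P=cloud(c); q=P[masks(c["image"])["orange"]]; q=q[(abs(q[:,1]+.214)<.04)&(q[:,2]>.06)&(q[:,0]<.44)]; print(q.mean(0).round(4),q[:,2].max())
    s=P[(abs(P[...,0]-.56)<.08)&(abs(P[...,1]+.21)<.02)&(P[...,2]>.085)]; print("lid front z",np.median(s[:,2]),len(s))
    s=P[(abs(P[...,0]-.56)<.08)&(abs(P[...,1]+.11)<.02)&(P[...,2]>.085)]; print("lid back z",np.median(s[:,2]),len(s))
```

```text
1.6 t 65.65 tcp [ 0.4238 -0.0709  0.2154] F [-1.83  0.21  7.4 ] gap 0.147
1.0 t 66.95 tcp [ 0.4194 -0.1498  0.1913] F [ 7.76 -1.46 -1.3 ] gap 0.146
0.55 t 67.92 tcp [ 0.4167 -0.1935  0.1458] F [ 5.92 -0.45 -0.52] gap 0.147
0.16 t 68.83 tcp [ 0.4154 -0.2126  0.0947] F [ 5.35 -1.6  -3.02] gap 0.152
0.0 t 69.33 tcp [ 0.4152 -0.2144  0.0735] F [ 0.98 -1.88  5.6 ] gap 0.151
press True t 69.54 tcp [ 0.4156 -0.2145  0.0722] F [-2.16  1.54  8.53] gap 0.15
 t 69.91 tcp [ 0.4164 -0.2147  0.0723] F [ 0.14 -0.17  0.97] gap 0.454
[ 0.4184 -0.2176  0.0968] 0.10183430823194117
lid front z 0.09744270049372444 1362
lid back z 0.09753879852422698 1053
[ 0.419  -0.2144  0.0976] 0.10030911227865785
lid front z 0.09707189822594997 5479
lid back z 0.0972922741802359 5129
```

View pics/s15.png

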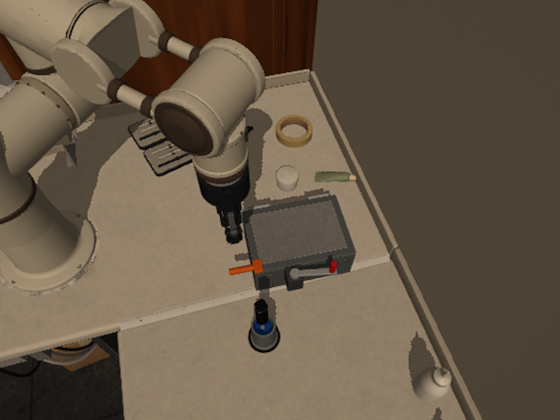

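View pics/w15.png

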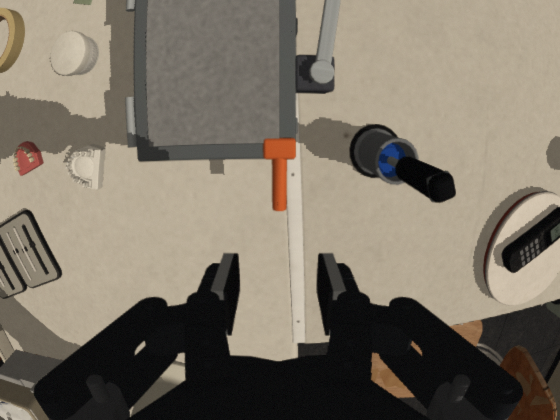

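The lid is shut: front and back heights are equal and the handle is back at its start height. Swinging the latch back.

Run:
```python
from h import *
p,o=latch_pose(1.715,.22); robot.reach(p,o); robot.grip(.45)
latch_angle(names=("scene","wrist"))
p,o=latch_pose(1.715,.110); h=robot.servo_line(p,.12,force_limit=8); st(h)
robot.grip(0,20); st("pinch")
for th in [1.55,1.35,1.15,.95,.75,.55,.35,.2,.1,0.]:
    p,o=latch_pose(th,.110); robot.servo_line(p,.08,ori=o)
st("0"); robot.pause(.3)
robot.grip(.45); st(); p,o=latch_pose(0,.22); robot.servo_line(p,.15)
robot.reach([.40,-.32,.42],[pi,0,-1.57]); st()
latch_angle("l2")
# bar direction
for n in("scene","top","wrist"):
    c=cam(n);P=cloud(c)
    X=[];Y=[]
    for y in np.arange(-.233,-.195,.004):
        s=P[(P[...,2]>.1015)&(P[...,2]<.116)&(abs(P[...,0]-.528)<.02)&(abs(P[...,1]-y)<.002)]
        if len(s)>3: X.append((s[:,0].min()+s[:,0].max())/2);Y.append(y)
    if len(X)>4: 
        k=np.polyfit(Y,X,1); print(n,"bar slope",k[0].round(4),"angle",round(atan(k[0])-.053,4))
```

```text
latch scene all [ 0.5971 -0.2751] 0.0755 ang 1.76
  latch scene top [ 0.5981 -0.2735] 0.0761 ang 1.736
  latch wrist all [ 0.6007 -0.2722] 0.0784 ang 1.713
  latch wrist top [ 0.5994 -0.2719] 0.077 ang 1.712
False t 73.53 tcp [ 0.599  -0.2724  0.1112] F [ 0.25  0.41 -0.65] gap 0.449
pinch t 73.87 tcp [ 0.5989 -0.2723  0.111 ] F [ 0.2  -0.36  3.31] gap 0.144
0 t 77.08 tcp [ 0.5278 -0.1796  0.1108] F [-1.38  7.66  9.33] gap 0.143
 t 77.76 tcp [ 0.5275 -0.1813  0.1095] F [-0.25 -0.5  -0.06] gap 0.444
 t 79.71 tcp [ 0.4001 -0.3196  0.4184] F [ 0.02  0.68 -0.31] gap 0.446
  latch scene all [ 0.5281 -0.1844] 0.0727 ang 0.006
  latch scene top [ 0.5287 -0.1831] 0.074 ang 0.013
  latch top all [ 0.5275 -0.1805] 0.0766 ang -0.004
  latch top top [ 0.5286 -0.1809] 0.0762 ang 0.01
  latch wrist all [ 0.5278 -0.1834] 0.0737 ang 0.001
  latch wrist top [ 0.5282 -0.1819] 0.0753 ang 0.006
scene bar slope 0.0751 angle 0.022
top bar slope 0.0804 angle 0.0272
wrist bar slope 0.066 angle 0.0129
```

View pics/l2w.png

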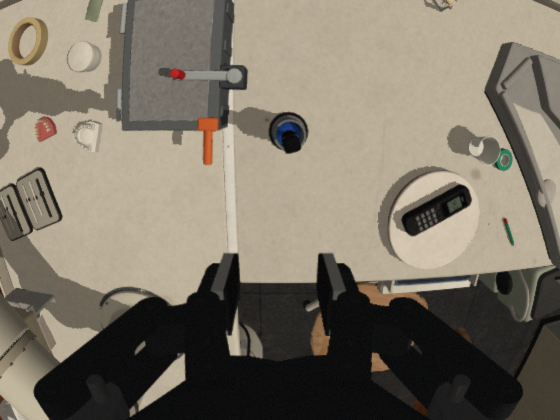

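View pics/l2s.png

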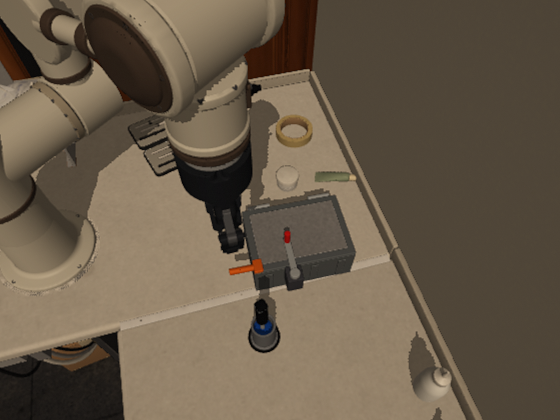

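The latch lies straight (~0.01 rad), the lid is shut and the brush is upright. The cast, jar and denture are where they were (wrist 88,135; 84,57; 45,129). Handing in.

Run:
```python
from h import *
robot.close_job(); st()
```

```text
the job is handed in; nothing more can be done
the job is handed in; nothing more can be done
```

The job is done and handed in; the robot's clock read about 80 s of the 210 s allowed.

**Scrubbing:** Only the yellow and red beakers were there. The one white cup in view was about 48 mm wide and 50 mm tall, too small to be the beaker. I scrubbed yellow first, then red. Each time the brush touched the floor at the expected height, was drawn up until its tip was about 10 mm below the mouth, and was pushed down to the floor again. The brush went back upright in its pot before I touched the latch.

**Packing:** The yellow beaker was knocked about 2.5 cm while I worked the latch, so I measured it again before grasping it. I swung the latch to about 1.72 rad and opened the lid to about 2.2 rad. Both beakers went upright into the case, and I shut the lid and swung the latch back.

**Last checks:**
- **Lid:** front and back edges are at the same height, and the handle is back at its starting height.
- **Latch:** the peg's position gives about 0.00 to 0.01 rad from straight. The bar's slope gives 0.01 to 0.03 rad, a slight disagreement that is within measurement error. I did not nudge the latch further.
- **Brush and bystanders:** the brush stands upright in its pot. By eye in the pictures, the cast, jar and denture have not moved.
- **Forces:** the highest wrist reading I logged was about 20 N, while lifting the lid.

No check failed.

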